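# Hold the self-closing key tray open at its mark

## Robot

A 6-joint arm with a two-finger parallel gripper is mounted at the origin on the work surface. World frame = base frame: x ahead of the robot, y to its left, z up, the work surface at z = 0. Lengths are in m, angles in degrees, forces in N, time in s.
With the tool pointing down it reaches from about 0.25 to 0.725 m from the base axis. Payload 9.7 kg.
Tool frame: the origin (TCP) lies between the finger pads, 19 mm behind the fingertips; this is the grasp point; z points along the fingers, y is the line along which they close (so a half turn about z gives the same grasp; the last joint's range is limited). The gripper opens to 85 mm and grips with 20 to 120 N. Pads are 22 mm wide; open, the fingers measure 114 mm over their backs; the gripper's body (76 mm by 85 mm) begins 54 mm behind the grasp point. The pads swing forward as they close: fully open they stand 13 mm farther back than shut.
Start: joints at [70.359, 4.979, 10.078, 95.1, 0, 90], TCP at [0.185, 0.518, 0.25] pointing down, gripper open.
Joint ranges: [-179.16, 179.16], [-48.56, 103.87], [-65.8, 70.77], [-126.05, 130.52], [-82.76, 87.17], [-180, 180]. Speed limits (degrees/s): [127.2, 127.2, 147.25, 180, 180, 180].

## Interface

Orientations are given as [roll, pitch, yaw] about the fixed x, y, z axes, in that order (R = Rz(yaw) Ry(pitch) Rx(roll)).
In Python, from workcell import sensors, camera, camera_params, bot gives the robot as it stands.
- The arm moves only by the tool apply_moves, never from a script. Its argument "motion" is a list of rows, each an object with "jaw": the opening, from -1 (shut) to 1 (fully open); "xyz": the shift along the tool's x, y, z in mm, a list of three; "twist": the turn about the tool's z in rad. A call has 1 to 5 rows; each row is the pose to reach, as a shift and turn from the pose commanded when the call began, along the tool's axes at that moment; what a row does not reach only later rows make up. A row lasts 1/8 s, in which the tool goes at most 62.5 mm and 10.7 degrees, less where a joint would pass 70% of its speed; a pose out of reach is approached as far as the arm can. A call with a gripper value outside its range is refused whole. The fingers move at their own pace and stop on an object; "grip_force" is the grip in N (left out, the last holds). Time passes only in rows, so rows that repeat a pose let the fingers close. It gives the time, the measured TCP pose, the force, the opening and the grip force at its end, in the units of the state.
- sensors.get_obs(): the state, without advancing time (a new reading comes with each control period).
- camera(name): name is "scene" or "top" or "wrist"; returns (picture, depth): 420x560x3 uint8, red, green, blue; 420x560 float32, m along the optical axis (not along the pixel's ray), 0 where there is no reading.
- camera_params(name): a dict with "mtx" (3x3 intrinsics, pixels), "k1" (the pictures are not rectified: a ray, as slopes to the right and down, at radius r is drawn at 1 + k1 r^2 times it, then the intrinsics apply), "rvec" (rotation vector, rad) and "tvec" (3), from world to camera coordinates, as OpenCV has them. Camera axes: x right, y down, z forward; pixel columns grow to the right and rows downward; lengths in m; the calibration is good to about 2 mm. A picture is of the moment at which its call begins: read the wrist's pose just before it. camera_params takes no time and is no camera call; for the wrist camera it gives the pose at the moment of the call.
- bot.job_done(): hands the job in; it is judged then, once.
The state is a dict: "time": time; "q": joint angles; "qd": joint speeds; "joint_efforts": joint torques, N m; "ee_pos": TCP position; "tcp_rot": TCP orientation; "wrist_force": force on the tool from outside, world axes, zero at the start; "torque": the same for the moment, N m; "opening": finger opening in m; "grasp_force": force on a finger pad.
Only numpy, scipy, OpenCV 4.12 (cv2) and the standard library are available. Lean on these libraries where they do the work, as an engineer would, in place of code of your own. Each camera call takes 0.05 s, during which the arm holds its last target. There are 200 camera calls.

## Task

The little key tray on the hall shelf is locked and closes itself by a spring. With the tray still shut, flip the black-knobbed toggle latch on top of the key box all the way over from its red side to its green side; then pull the tray out by its upright steel tab until the red pointer on the tray lines up with the yellow mark clip on the black rail (within the clip's width), and keep holding the tab there so that someone can take a key: finish while still holding, without letting go. Leave the dish, the glass eye, the shoehorn and the acrylic box where they are.

Things in the scene. Friction and masses are not known exactly. Their poses are not given: they have to be found in the camera images.
- key_box: White key box fixed to the shelf, 140 (x) x 120 (y) x 52 mm high; origin under the case's centre at shelf height, z up, tray pulls out along its -x. Base board 8 mm thick in front to x = -185 mm; on it at y = -73 mm an 8 mm wide black rail, top 18 mm up. Latch cheeks on top reach 62 mm up, y -30 to +30 mm. Red patch on the -y side, green on the +y side. Yaw varies 0.6 to 1.4 rad.
- latch (a joint): Toggle latch on the box's top, rad: 0 = locked, leaning 0.6 to box -y (red side); 1.2 = unlocked, leaning 0.6 to box +y (green side). Turns about a line along box x at x = 0, y = 0, 58 mm above the shelf. Over-centre: once past upright (0.6) it falls to the nearer stop and stays; under 2 N moves it. Locked, it really blocks the tray (about 2 mm play).
- latch_knob (a point): Centre of the latch's black ball, 20 mm in diameter, 55 mm from the pivot on an 8 mm thick steel stem; locked it is at box (0, -31, 103) mm, unlocked (0, +31, 103) mm, upright 113 mm above the shelf.
- pointer (a point): Tip of the red pointer, 12 mm long in box x, that sticks out of the right (-y) end of the tray's blue front, 34 mm above the shelf; with the tray shut it is at box x = -78 mm, y = -66 mm and moves with the tray.
- mark_clip: Yellow clip on the black rail, 12 mm along the rail (x) x 14 x 12 mm, the mark; origin under its centre, 18 mm above the shelf, axes along the box's. It is set somewhere from 40 to 80 mm in front of where the pointer stands with the tray shut. It does not move.
- key_dish: White ceramic key dish, 104 mm across, 30 mm high, loose; origin under its centre. Leave alone.
- evil_eye: Green glass evil-eye disc lying flat, 72 mm across, 11 mm thick, loose; origin under its centre. Leave alone.
- shoehorn: Steel shoehorn lying flat, about 198 mm long along its x, 34 mm wide, 6 mm thick, loose; origin near its middle. Leave alone.
- acrylic_box: Clear acrylic box fixed to the shelf, 100 (x) x 80 (y) x 45 mm; origin under its centre. Its flip-top lid is hinged along the +x rim and stands a little open, under 120 mm high in all, with a small black handle. Leave alone.
- acrylic_lid (a joint): Opening angle of the acrylic box's lid in rad, 0 = shut; it stays where it is. Leave alone.
- tray_slide (a joint): How far the tray is pulled out, in m: 0 = shut, 0.11 = its stop; it slides along the box's -x axis. The spring pulls it shut with 3 N at 0, rising by 0.6 N per 10 mm (about 8 N at 80 mm), so it runs back in when let go.
- tab (a point): Point in the upright steel tab to pull by, 70 mm above the shelf. Tab: 12 mm thick (box x), 40 mm wide (box y), from 20 to 85 mm above the shelf; 37 mm gap behind it to the blue tray front, bridged only by a 14 mm wide, 10 mm high bar at its foot. With the tray shut at box x = -125 mm, y = 0; axes along the box's. Grip from above across its thickness.
- key_tray: The sliding tray with its blue front (112 mm wide, 10 to 48 mm above the shelf), steel tab and keys lying in it; its origin coincides with the key box's origin when shut and moves along box -x with it; axes along the box's.

How it is judged (in metres and radians):
On the way, in this order (a step that is already met when the one before it is completed fails the run):
1. the latch is flipped over to its green, unlocked stop while the tray is still shut (value of joint latch above 1.05 rad and value of joint tray_slide below 0.01 m), for 0.2 s.
2. the tray is pulled out so that its pointer stands at the yellow clip and is held there by the tab (x of pointer in the frame of mark_clip between -0.006 and 0.006 m and contact force between the fingers and key_tray above 1 N and distance between the grasp point and tab below 0.06 m), for 0.3 s.
At the end, for the whole second after the job is handed in: Still holding: the fingers bear on the tray (over 1 N) with the TCP within 60 mm of the tab point; the pointer is within 6 mm of the clip's middle along the rail (the clip's 12 mm width); tray still (under 10 mm/s); latch at its green side (over 1.05 rad) (all of step 2 and value of joint latch above 1.05 rad and velocity of joint tray_slide between -0.01 and 0.01 m/s); the arm keeps its last pose, push and grip.
It fails at once if the key dish was moved by more than 20 mm (distance of key_dish from where it was at the start of the episode above 0.02 m).
It fails at once if the evil-eye disc was moved by more than 20 mm (distance of evil_eye from where it was at the start of the episode above 0.02 m).
It fails at once if the shoehorn was moved by more than 20 mm (distance of shoehorn from where it was at the start of the episode above 0.02 m).
It fails at once if the acrylic box's lid was shut or thrown open (value of joint acrylic_lid below 0.04 rad or value of joint acrylic_lid above 0.6 rad).
It also fails if it takes over 45 s, if anything falls off the work surface, if the arm or the gripper's body presses on something with over 40 N, if the wrist force passes 120 N, or if a joint passes its speed limit or range.

## Working session

There is one attempt and no reset: what is moved stays moved. The work goes in short steps, Python scripts to look and compute and a tool call to move; the robot and the scene stay as the last step left them, time stands still between calls to the robot, and variables do not carry over. Pictures are saved under pics/ and viewed, at most 10 in all, crops included, and the job is handed in when it is done.

Besides the shell and the picture viewer there is one more tool, called after "Call:" as name(argument=value, ...), one argument or row to a line, values as JSON. apply_moves: Moves the arm, as the interface text tells. Its arguments: {"type":"object","properties":{"motion":{"type":"array","items":{"type":"object","properties":{"jaw":{"type":"number"},"xyz":{"type":"array","items":{"type":"number"}},"twist":{"type":"number"}}}},"grip_force":{"type":"number"}},"required":["motion"]}

```bash
mkdir -p pics
cat > h.py <<'E'
import numpy as np, cv2
from workcell import sensors, camera, camera_params, bot
def P(n):
    p=camera_params(n); return np.array(p['mtx']),p['k1'],cv2.Rodrigues(np.array(p['rvec'],float))[0],np.array(p['tvec'],float).ravel()
def ray(p,uv):
    K,k1,R,t=p
    d=cv2.undistortPoints(np.array([[uv]],float),K,np.array([k1,0,0,0,0.]))[0,0]
    return -R.T@t, R.T@np.array([*d,1])
def at_z(p,uv,z):
    c,d=ray(p,uv); return c+d*(z-c[2])/d[2]
def at_depth(p,uv,dep):
    c,d=ray(p,uv); return c+d*dep
def tri(obs):
    A=np.zeros((3,3));b=np.zeros(3)
    for p,uv in obs:
        c,d=ray(p,uv); d=d/np.linalg.norm(d); M=np.eye(3)-np.outer(d,d); A+=M;b+=M@c
    return np.linalg.solve(A,b)
def proj(p,X):
    K,k1,R,t=p
    return cv2.projectPoints(np.array(X,float).reshape(-1,3),cv2.Rodrigues(R)[0],t,K,np.array([k1,0,0,0,0.]))[0][:,0]
E
python3 - <<'E'
from h import *
for n in("top","scene"):
    im,d=camera(n); np.savez(n+'0.npz',im=im,d=d); cv2.imwrite(f'pics/{n}0.png',cv2.resize(im[...,::-1],(800,600)))
    p=P(n); print(n,p[0].tolist(),p[1],(-p[2].T@p[3]).round(3))
o=sensors.get_obs();print(o['time'],o['ee_pos'],o['tcp_rot'])
E
```

```text
top [[444.7050567909568, 0.0, 278.8427340747505], [0.0, 444.7050567909568, 205.5861201253868], [0.0, 0.0, 1.0]] 0.008187012707378651 [0.375 0.027 1.137]
scene [[482.8151854863397, 0.0, 278.93405665132826], [0.0, 482.8151854863397, 204.41297217345618], [0.0, 0.0, 1.0]] -0.08492618044044327 [1.245 0.313 0.927]
0.1 [0.18482168 0.51783522 0.24935534] [-1.79932310e+02 -1.36309068e-03  1.60357999e+02]
```

View pics/top0.png

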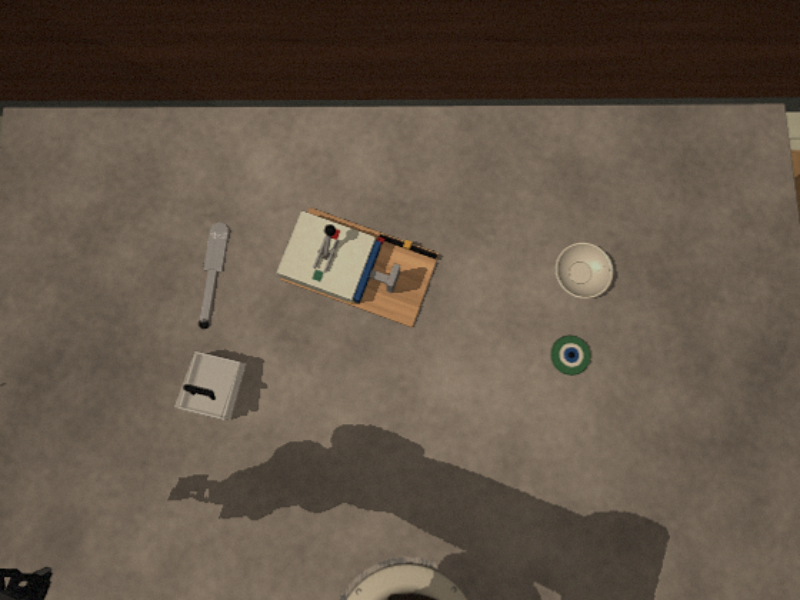

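View pics/scene0.png

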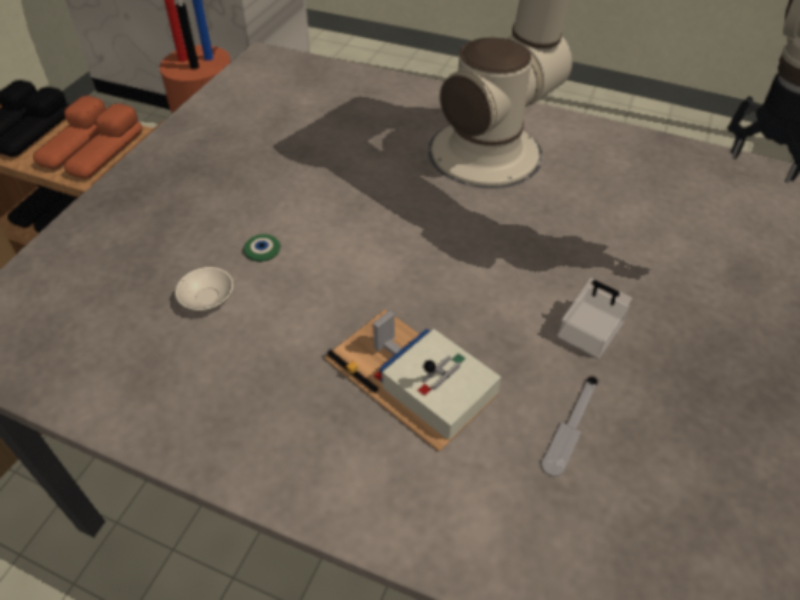

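The top view shows the key box near (330,255), tray opening to the image right, with the knob at (330,230), the tab at (392,277) and the clip at (408,244). The scene view shows the knob at (430,367), the tab at (384,333) and the clip at (352,368). I'll enlarge both.

Run:
```python
from h import *
for n,(x,y,s) in dict(top=(185,138,6),scene=(220,210,6)).items():
    im=np.load(n+'0.npz')['im'][y:y+100,x:x+130,::-1]
    if n=='scene': im=np.load(n+'0.npz')['im'][y:y+100,x:x+133,::-1]
    cv2.imwrite(f'pics/{n}0c.png',cv2.resize(im,None,fx=6,fy=6,interpolation=cv2.INTER_CUBIC))
```

```text
(no output)
```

View pics/top0c.png

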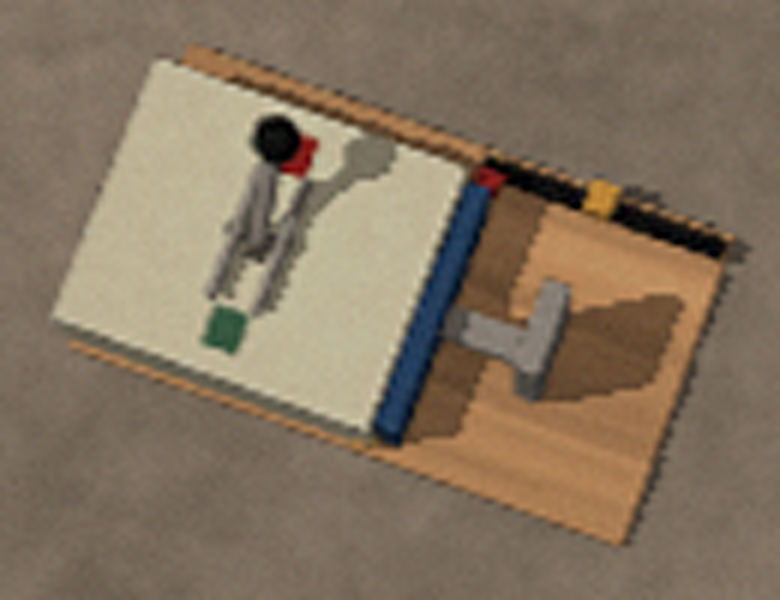

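View pics/scene0c.png

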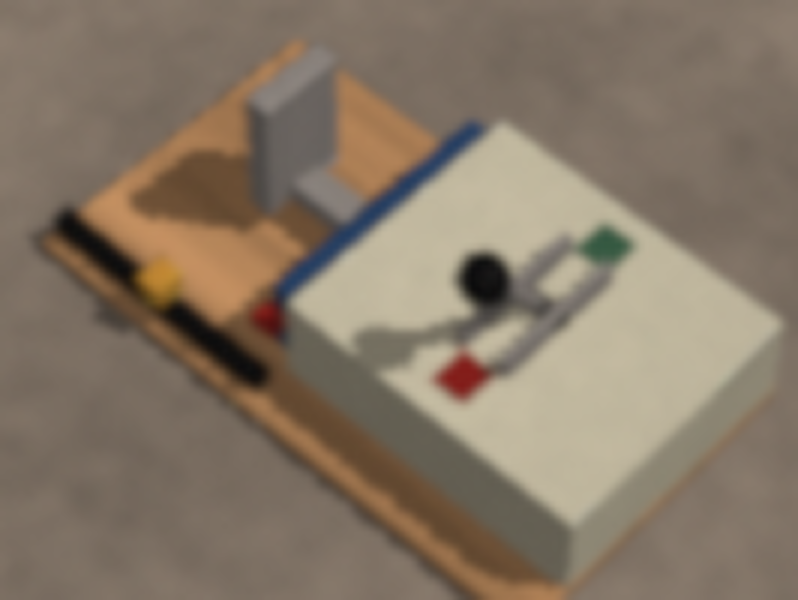

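Top crop: knob (277,138), clip (602,197), case-top corners (160,62), (470,170), (368,435), (52,320). Scene crop: knob (485,279), tab top (292,79), clip (158,278), corners (288,297), (503,122), (783,325), (572,525). Next I fit the box pose.

Run:
```python
from h import *
from scipy.optimize import least_squares
pt,ps=P('top'),P('scene')
T=lambda x,y:(185+(x+.5)/6-.5,138+(y+.5)/6-.5)
S=lambda x,y:(220+(x+.5)/6-.5,210+(y+.5)/6-.5)
f={'bR':((70,-60,52),T(160,62),S(572,525)),'fR':((-70,-60,52),T(470,170),S(288,297)),
'fL':((-70,60,52),T(368,435),S(503,122)),'bL':((70,60,52),T(52,320),S(783,325)),'knob':((0,-31,103),T(277,138),S(485,279)),
'tab':((-125,0,85),None,S(292,79)),'clip':(None,T(602,197),S(158,270))}
for k,v in f.items():
    if v[1]: print(k,tri([(pt,v[1]),(ps,v[2])]).round(4))
def W(v,X): 
    c,s=np.cos(v[2]),np.sin(v[2]); X=np.array(X)/1000; return np.array([v[0]+c*X[0]-s*X[1],v[1]+s*X[0]+c*X[1],X[2]+v[3]])
def res(v):
    r=[]
    for k,(X,a,b) in f.items():
        if X is None: X=(v[4]*1000,-73,30)
        for p,uv in((pt,a),(ps,b)):
            if uv: r+=list(proj(p,W(v,X))[0]-uv)
    return np.array(r)
s=least_squares(res,[.5,.1,1.2,0,-.13],x_scale=.1,loss='soft_l1'); v=s.x
print(v.round(4)); print(res(v).reshape(-1,2).round(1).tolist())
np.save('v.npy',v)
for n,X in dict(knob=(0,-31,103),up=(0,0,113),unl=(0,31,103),tab=(-125,0,70)).items(): print(n,W(v,X).round(4))
print('travel',(-.078-v[4]))
```

```text
bR [0.7224 0.1755 0.0496]
fR [0.6731 0.0451 0.0525]
fL [0.5614 0.088  0.0492]
bL [0.6116 0.2185 0.049 ]
knob [0.6729 0.1213 0.1039]
clip [ 0.6667 -0.0115  0.0313]
[ 0.6426  0.1321  1.2061 -0.0013 -0.1261]
[[-0.6, -0.5], [-0.4, 0.3], [-0.5, 0.2], [-0.6, 0.6], [-0.5, 0.0], [-0.5, -0.4], [-0.5, -0.0], [-0.1, -0.4], [-0.3, 1.0], [-0.6, 0.0], [-0.2, -0.6], [-0.1, 0.7], [-0.2, 0.3]]
knob [0.6716 0.121  0.1017]
up [0.6426 0.1321 0.1117]
unl [0.6136 0.1431 0.1017]
tab [0.598  0.0153 0.0687]
travel 0.04813247340116954
```

```bash
cat >> h.py <<'E'
def W(X,v=None):
    v=np.load('v.npy') if v is None else v
    c,s=np.cos(v[2]),np.sin(v[2]); X=np.array(X)/1000; return np.array([v[0]+c*X[0]-s*X[1],v[1]+s*X[0]+c*X[1],X[2]])
def move(X):  # box-frame TCP target (mm) -> tool shift mm, twist rad
    o=sensors.get_obs(); R=cv2.Rodrigues(np.zeros(3))[0]
    from scipy.spatial.transform import Rotation as Ro
    R=Ro.from_euler('xyz',o['tcp_rot'],degrees=True).as_matrix()
    yaw=np.degrees(np.load('v.npy')[2])+90
    dy=(yaw-o['tcp_rot'][2]+90)%180-90
    w=W(X); print('t',round(o['time'],2),'world',w.round(4),'shift',(R.T@(w-o['ee_pos'])*1000).round(1),'twist',round(-np.radians(dy),4),'pos',np.round(o['ee_pos'],4),np.round(o['tcp_rot'],2),'F',np.round(o['wrist_force'],1),o['opening'],o['grasp_force'])
E
python3 -c "
from h import *
move((-90,-20,260))"
```

```text
t 0.1 world [0.6292 0.0408 0.26  ] shift [-578.8 -299.9  -10.3] twist 0.0219 pos [0.1848 0.5178 0.2494] [-179.93   -0.    160.36] F [ 0.8  0.3 -0.3] 0.08572241032001761 0.0
```

Call:
apply_moves(
  motion=[
    {"jaw":1,"xyz":[-579,-300,-10],"twist":0.022},
    {"jaw":1,"xyz":[-579,-300,-10],"twist":0.022},
    {"jaw":1,"xyz":[-579,-300,-10],"twist":0.022},
    {"jaw":1,"xyz":[-579,-300,-10],"twist":0.022},
    {"jaw":1,"xyz":[-579,-300,-10],"twist":0.022},
  ],
)

```text
time: 0.72
ee_pos: [0.3988, 0.2877, 0.2546]
tcp_rot: [-180.0, -0.0, 159.1]
wrist_force: [0.9, 0.2, 0.6]
opening: 0.0852
grasp_force: 0.0
```

```bash
python3 -c "
from h import *
move((-90,-20,260))"
```

```text
t 0.72 world [0.6292 0.0408 0.26  ] shift [-303.2 -148.5   -5.4] twist 0.0002 pos [0.3988 0.2877 0.2546] [-180.     -0.    159.11] F [0.9 0.2 0.6] 0.0852154025059311 0.0
```

Call:
apply_moves(
  motion=[
    {"jaw":1,"xyz":[-303,-148,-5]},
    {"jaw":1,"xyz":[-303,-148,-5]},
    {"jaw":1,"xyz":[-303,-148,-5]},
    {"jaw":1,"xyz":[-303,-148,-5]},
    {"jaw":1,"xyz":[-303,-148,-5]},
  ],
)

```text
validation failed for argument at $.mo...
```

```bash
python3 -c "
from h import *
move((-90,-20,260))
p=P('wrist');im,d=camera('wrist');np.savez('w1.npz',im=im,d=d,K=p[0],k1=p[1],R=p[2],t=p[3])
cv2.imwrite('pics/w1.png',cv2.resize(im[...,::-1],(800,600),interpolation=cv2.INTER_CUBIC))
print((-p[2].T@p[3]).round(3))
for X in [(0,-31,103),(-70,-60,52),(-78,-66,34),(-126,-73,30),(-125,0,85)]: print(X,(proj(p,W(X))[0]*800/560).round(1))"
```

```text
t 0.72 world [0.6292 0.0408 0.26  ] shift [-303.2 -148.5   -5.4] twist 0.0002 pos [0.3988 0.2877 0.2546] [-180.     -0.    159.11] F [0.9 0.2 0.6] 0.0852154025059311 0.0
[0.32  0.317 0.38 ]
(0, -31, 103) [333.2 644.5]
(-70, -60, 52) [270.1 612.2]
(-78, -66, 34) [267.6 599.5]
(-126, -73, 30) [222.6 601. ]
(-125, 0, 85) [189.8 597.9]
```

View pics/w1.png

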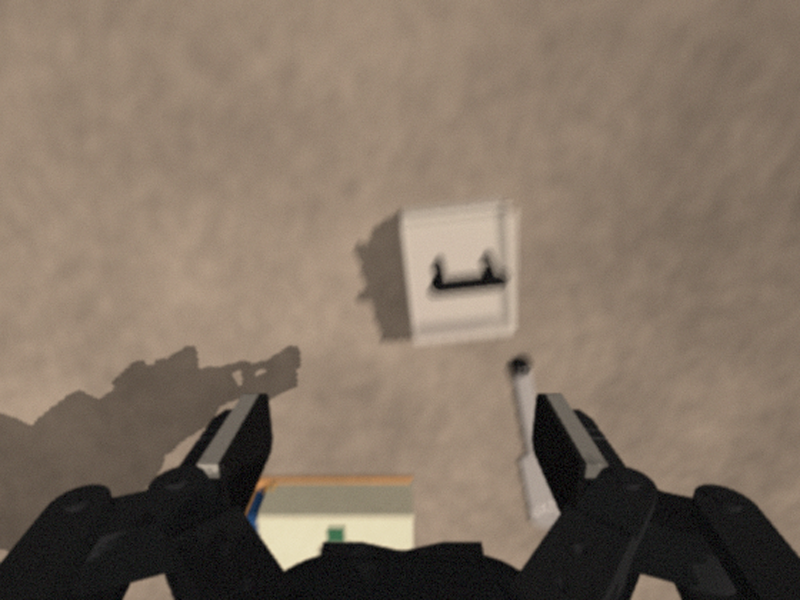

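The picture is from the old place, because the move was refused (it lacked twist). It shows the acrylic box at (460,270) and the key box at the bottom edge near (330,540). The wrist camera looks from the base side of the tool.

```bash
python3 -c "
from h import *
move((-60,-60,220))"
```

```text
t 0.78 world [0.6772 0.0546 0.22  ] shift [-338.4 -114.    35.5] twist -0.0042 pos [0.4027 0.283  0.2545] [-1.7991e+02  1.3000e-01  1.5886e+02] F [ 2.2 -3.5 -0.9] 0.0854955919707699 0.0
```

Call:
apply_moves(
  motion=[
    {"jaw":-1,"xyz":[-338,-114,35],"twist":0},
    {"jaw":-1,"xyz":[-338,-114,35],"twist":0},
    {"jaw":-1,"xyz":[-338,-114,35],"twist":0},
    {"jaw":-1,"xyz":[-338,-114,35],"twist":0},
    {"jaw":-1,"xyz":[-338,-114,35],"twist":0},
  ],
)

```text
time: 1.4
ee_pos: [0.639, 0.0899, 0.2237]
tcp_rot: [-180.0, -0.0, 159.1]
wrist_force: [-0.1, 0.8, 0.5]
opening: 0.0001
grasp_force: 0.0
```

```bash
python3 -c "
from h import *
move((-60,-60,220))"
```

```text
t 1.4 world [0.6772 0.0546 0.22  ] shift [-48.3 -19.3   3.7] twist -0.0002 pos [0.639  0.0899 0.2237] [-1.8000e+02 -2.0000e-02  1.5909e+02] F [-0.1  0.8  0.5] 0.0001447781821578064 0.0
```

Call:
apply_moves(
  motion=[
    {"jaw":-1,"xyz":[-48,-19,0],"twist":0},
    {"jaw":-1,"xyz":[-48,-19,0],"twist":0},
    {"jaw":-1,"xyz":[-48,-19,0],"twist":0},
  ],
)

```text
time: 1.78
ee_pos: [0.6755, 0.0566, 0.2237]
tcp_rot: [-180.0, -0.1, 159.1]
wrist_force: [-0.3, -0.8, -0.2]
opening: -0.0006
grasp_force: 0.0
```

```bash
python3 -c "
from h import *
p=P('wrist');im,d=camera('wrist');np.savez('w2.npz',im=im,d=d,K=p[0],k1=p[1],R=p[2],t=p[3])
cv2.imwrite('pics/w2.png',cv2.resize(im[...,::-1],(800,600),interpolation=cv2.INTER_CUBIC))
print((-p[2].T@p[3]).round(3))
for X in [(0,-31,103),(-70,-60,52),(-78,-66,34),(-126,-73,30),(-125,0,85),(-70,60,52),(70,60,52)]: print(X,(proj(p,W(X))[0]*800/560).round(1))
move((0,-60,108))"
```

```text
[0.597 0.086 0.349]
(0, -31, 103) [509.3 260.6]
(-70, -60, 52) [385.5 285.4]
(-78, -66, 34) [375.3 286.4]
(-126, -73, 30) [310.  294.1]
(-125, 0, 85) [285.  199.7]
(-70, 60, 52) [383.2  90.3]
(70, 60, 52) [620.1  90.1]
t 1.82 world [0.6987 0.1107 0.108 ] shift [ -2.9  58.3 116.3] twist 0.0005 pos [0.6752 0.0571 0.2243] [ 1.8000e+02 -2.0000e-02  1.5913e+02] F [-0.6 -0.1 -0.3] -0.00017323640196687554 0.0
```

View pics/w2.png

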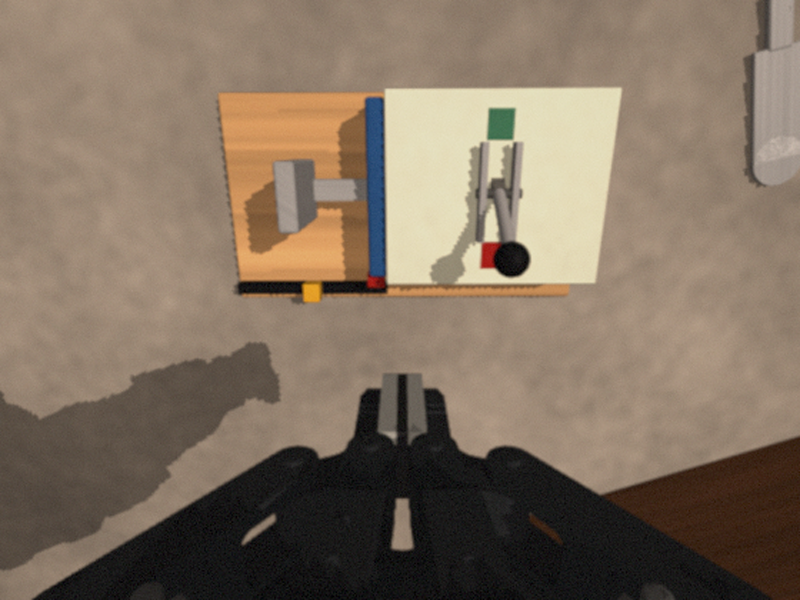

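The wrist view shows the knob at (511,259), clip at (312,292), pointer at (376,282) and tab top at (294,170). These agree with the fit to about 1 mm. Now to the red side of the knob, then down.

Call:
apply_moves(
  motion=[
    {"jaw":-1,"xyz":[-3,58,30],"twist":0},
    {"jaw":-1,"xyz":[-3,58,60],"twist":0},
    {"jaw":-1,"xyz":[-3,58,90],"twist":0},
    {"jaw":-1,"xyz":[-3,58,116],"twist":0},
    {"jaw":-1,"xyz":[-3,58,116],"twist":0},
  ],
)

```text
time: 2.45
ee_pos: [0.6974, 0.1107, 0.1069]
tcp_rot: [-179.9, -0.2, 159.2]
wrist_force: [0.6, -0.3, 0.2]
opening: 0.0002
grasp_force: 0.0
```

```bash
python3 -c "
from h import *
move((0,-60,108))
move((0,5,110))"
```

```text
t 2.45 world [0.6987 0.1107 0.108 ] shift [-1.2  0.4 -1.1] twist 0.0015 pos [0.6974 0.1107 0.1069] [-1.7992e+02 -1.6000e-01  1.5919e+02] F [ 0.6 -0.3  0.2] 0.00022884578833880817 0.0
t 2.45 world [0.6379 0.1338 0.11  ] shift [63.8  0.5 -3. ] twist 0.0015 pos [0.6974 0.1107 0.1069] [-1.7992e+02 -1.6000e-01  1.5919e+02] F [ 0.6 -0.3  0.2] 0.00022884578833880817 0.0
```

Call:
apply_moves(
  motion=[
    {"jaw":-1,"xyz":[13,0,-1],"twist":0},
    {"jaw":-1,"xyz":[26,0,-2],"twist":0},
    {"jaw":-1,"xyz":[39,0,-3],"twist":0},
    {"jaw":-1,"xyz":[52,0,-3],"twist":0},
    {"jaw":-1,"xyz":[66,0,-3],"twist":0},
  ],
)

```text
time: 3.08
ee_pos: [0.6366, 0.1335, 0.1113]
tcp_rot: [-180.0, -0.0, 159.1]
wrist_force: [0.3, -0.0, -0.1]
opening: 0.0001
grasp_force: 0.0
```

Call:
apply_moves(
  motion=[
    {"jaw":-1,"xyz":[0,0,0],"twist":0},
    {"jaw":-1,"xyz":[-25,0,-20],"twist":0},
    {"jaw":-1,"xyz":[-60,0,-60],"twist":0},
    {"jaw":-1,"xyz":[-60,0,-100],"twist":0},
    {"jaw":-1,"xyz":[-60,0,-100],"twist":0},
  ],
)

```text
time: 3.7
ee_pos: [0.6952, 0.1115, 0.2147]
tcp_rot: [179.8, 0.3, 159.1]
wrist_force: [-0.1, 0.8, -0.3]
opening: -0.0003
grasp_force: 0.0
```

```bash
python3 -c "
from h import *
p=P('wrist');im,d=camera('wrist')
cv2.imwrite('pics/w3.png',im[...,::-1])
for X in [(0,-31,103),(0,31,103)]: print(X,(proj(p,W(X))[0]).round(1))
move((-122,0,200))"
```

```text
(0, -31, 103) [281.8 185.8]
(0, 31, 103) [281.8  99. ]
t 3.75 world [0.5991 0.0181 0.2   ] shift [  55.8 -121.4   12.1] twist -0.0004 pos [0.6945 0.1116 0.2124] [1.7993e+02 1.2000e-01 1.5908e+02] F [ 0.3 -0.7 -0.4] 0.00020006244868431205 0.0
```

View pics/w3.png

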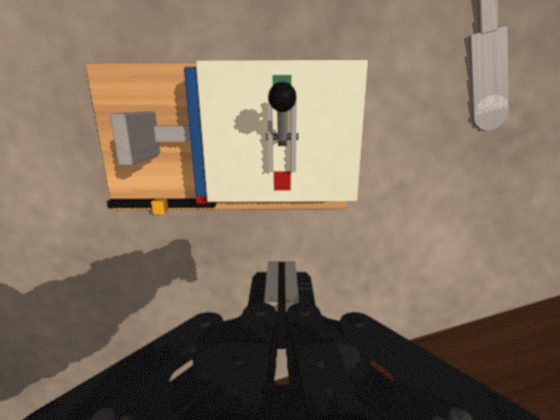

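The latch knob now stands at (282,97), on the green side, and the tray is still shut. Next I go above the tab with the jaw partly open.

Call:
apply_moves(
  motion=[
    {"jaw":-0.05,"xyz":[56,-124,12],"twist":0},
    {"jaw":-0.05,"xyz":[56,-124,12],"twist":0},
    {"jaw":-0.05,"xyz":[56,-124,12],"twist":0},
    {"jaw":-0.05,"xyz":[56,-124,12],"twist":0},
    {"jaw":-0.05,"xyz":[56,-124,12],"twist":0},
  ],
  grip_force=60,
)

```text
time: 4.38
ee_pos: [0.5979, 0.0166, 0.1991]
tcp_rot: [180.0, 0.0, 159.1]
wrist_force: [0.6, -0.5, -0.7]
opening: 0.0403
grasp_force: 0.0
```

```bash
python3 -c "
from h import *
move((-125,0,75))"
```

```text
t 4.38 world [0.598  0.0153 0.075 ] shift [ -0.5  -1.3 124.1] twist 0.0006 pos [0.5979 0.0166 0.1991] [1.7998e+02 2.0000e-02 1.5914e+02] F [ 0.6 -0.5 -0.7] 0.040347204717560176 0.0
```

Call:
apply_moves(
  motion=[
    {"jaw":-0.05,"xyz":[0,-1,40],"twist":0},
    {"jaw":-0.05,"xyz":[0,-1,80],"twist":0},
    {"jaw":-0.05,"xyz":[0,-1,110],"twist":0},
    {"jaw":-0.05,"xyz":[0,-1,124],"twist":0},
    {"jaw":-0.05,"xyz":[0,-1,124],"twist":0},
  ],
)

```text
time: 5.0
ee_pos: [0.5969, 0.0155, 0.0746]
tcp_rot: [-180.0, -0.1, 159.1]
wrist_force: [-0.1, -0.3, -0.5]
opening: 0.0408
grasp_force: 0.0
```

Call:
apply_moves(
  motion=[
    {"jaw":-1,"xyz":[0,0,0],"twist":0},
    {"jaw":-1,"xyz":[0,0,0],"twist":0},
    {"jaw":-1,"xyz":[0,0,0],"twist":0},
    {"jaw":-1,"xyz":[0,0,0],"twist":0},
  ],
)

```text
time: 5.5
ee_pos: [0.5977, 0.0153, 0.0769]
tcp_rot: [179.9, 0.1, 159.1]
wrist_force: [1.3, 3.7, 6.3]
opening: 0.0109
grasp_force: 61.3
```

Call:
apply_moves(
  motion=[
    {"jaw":-1,"xyz":[0,-10,0],"twist":0},
    {"jaw":-1,"xyz":[0,-20,0],"twist":0},
    {"jaw":-1,"xyz":[0,-30,0],"twist":0},
    {"jaw":-1,"xyz":[0,-40,0],"twist":0},
    {"jaw":-1,"xyz":[0,-47,0],"twist":0},
  ],
)

```text
time: 6.12
ee_pos: [0.5811, -0.0286, 0.0769]
tcp_rot: [179.9, 0.2, 159.1]
wrist_force: [3.7, 5.6, 5.6]
opening: 0.0106
grasp_force: 61.3
```

Call:
apply_moves(
  motion=[
    {"jaw":-1,"xyz":[0,0,0],"twist":0},
    {"jaw":-1,"xyz":[0,0,0],"twist":0},
  ],
)

```text
time: 6.38
ee_pos: [0.5811, -0.0285, 0.0769]
tcp_rot: [179.9, 0.2, 159.1]
wrist_force: [2.3, 4.6, 5.2]
opening: 0.011
grasp_force: 61.3
```

Run:
```python
from h import *
move((-172,0,75))
a=[]
for n,(x,y) in dict(top=(225,138),scene=(220,210)).items():
    im,d=camera(n); np.savez(n+'1.npz',im=im,d=d)
    a.append(cv2.resize(im[y:y+75,x:x+65,::-1],None,fx=6,fy=6,interpolation=cv2.INTER_CUBIC))
cv2.imwrite('pics/c1.png',np.hstack(a))
```

```text
t 6.38 world [ 0.5812 -0.0286  0.075 ] shift [-0.2 -0.1  1.9] twist 0.0003 pos [ 0.5811 -0.0285  0.0769] [1.7987e+02 1.6000e-01 1.5912e+02] F [2.3 4.6 5.2] 0.010995762730013028 61.32317304611206
```

View pics/c1.png

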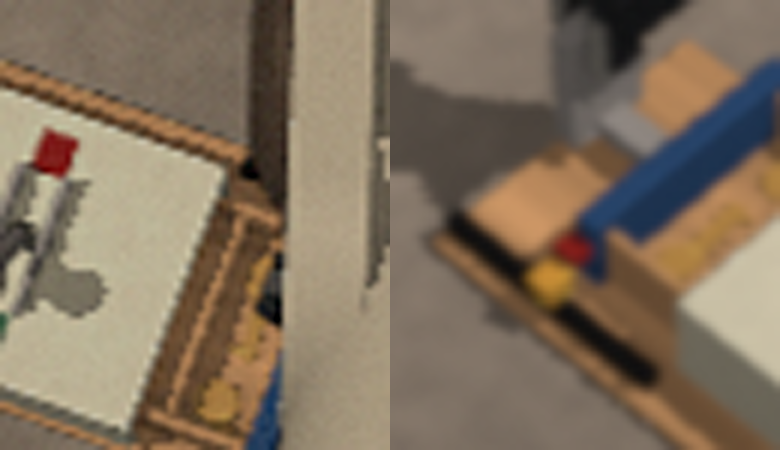

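The right panel shows the red pointer at (575,250) just beside the yellow clip at (550,282); the top view is blocked by the arm. I'll check numerically, using the earlier wrist and overhead pictures plus the scene colour blobs.

Run:
```python
from h import *
v=np.load('v.npy')
def box(w): 
    c,s=np.cos(v[2]),np.sin(v[2]); d=w[:2]-v[:2]; return np.round([1000*(c*d[0]+s*d[1]),1000*(-s*d[0]+c*d[1])],1)
z=np.load('w2.npz'); pw=(z['K'],float(z['k1']),z['R'],z['t'])
L=[('w2',pw,z['im'])]
for n in('top','scene'):
    for i in'01': L.append((n+i,P(n),np.load(n+i+'.npz')['im']))
for n,p,im in L:
    h=cv2.cvtColor(im,cv2.COLOR_RGB2HSV).astype(int); H,S,V=h[...,0],h[...,1],h[...,2]
    for name,m,X,zz in(('red',((H<6)|(H>174))&(S>150)&(V>70),None,.034),('yel',(H>17)&(H<28)&(S>165)&(V>120),None,.030)):
        k,lab,st,ce=cv2.connectedComponentsWithStats(m.astype(np.uint8))
        for i in range(1,k):
            b=box(at_z(p,ce[i],zz))
            if st[i][4]>5 and -140<b[0]<-60 and -85<b[1]<-45:
                x0,y0,w,hh,a=st[i]; ys,xs=np.where(lab==i)
                B=np.array([box(at_z(p,(a_,b_),zz)) for a_,b_ in zip(xs,ys)])
                print(n,name,ce[i].round(1),a,'box',b,'x range',B[:,0].min(),B[:,0].max(),'y',B[:,1].min(),B[:,1].max())
```

```text
w2 red [262.4 197.4] 93 box [-78.2 -62.7] x range -83.8 -72.5 y -66.5 -58.1
w2 yel [218.2 203.4] 171 box [-124.6  -70.3] x range -131.2 -118.1 y -77.5 -63.4
top0 red [266.2 167.3] 12 box [-78.4 -64.5] x range -83.4 -72.9 y -67.6 -61.1
top0 yel [283.4 170.7] 10 box [-122.5  -72.5] x range -126.0 -119.4 y -79.7 -67.3
scene0 red [264.2 262.7] 18 box [-77.3 -61.9] x range -82.6 -71.6 y -66.2 -57.2
scene0 yel [246.4 256.6] 28 box [-120.7  -76. ] x range -129.7 -113.3 y -81.3 -68.7
scene1 red [250.2 251. ] 20 box [-123.8  -60.6] x range -129.9 -116.7 y -65.1 -55.5
scene1 yel [246.3 256.5] 32 box [-121.2  -75.8] x range -129.7 -113.3 y -82.8 -68.7
```

```bash
python3 -c "
from h import *
print(bot.job_done())"
```

```text
the job is handed in; nothing more can be done
None
```

I flipped the latch to its green side, pulled the tray out about 47 mm until the pointer measured within about 1 mm of the clip's middle, and handed the job in still gripping the tab at about 61 N; no verdict came back.

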